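# Put the bench lift into float

## Task

The yellow-knobbed lever on the hydraulic lever bank works the bench lift. Push it forward, away from the robot, past the stiff detent until it drops into the float notch at the green end of its quadrant, and let go of it there. Leave the red and the blue levers as they stand.

Things in the scene. Friction and masses are not known exactly. Their poses are not given: they have to be found in the camera images.
- lift_knob (a point): Centre of the yellow 35 mm ball knob of the lift lever, the one to work. Ball on an 11 mm stem, 130 mm from its fixed pivot, which lies 101 mm above the bench in a grey valve block (95 mm along the push, 56 wide). y axis: the level pivot axis, to the left of the push. x turns with the lever; its horizontal direction is the push, away from the robot, within 15 degrees of world +x.
- lift_lever (a joint): Yellow lever's angle q, rad: the stem leans q - 0.35 from upright towards the push, so the ball is 130 mm x sin(q - 0.35) ahead of the pivot. Starts at 0 to 0.2 (leaning to the robot); 0.8 = float notch, end stop. Friction-held, about 1.5 N at the ball, up to 0.3; then the detent, 9 N or more at 0.4; let go before 0.55 it springs back to 0.28; past 0.58 it snaps to 0.8 and latches.
- clamp_knob (a point): Centre of the red 35 mm ball knob of the clamp lever: a bystander of the same build, leaning back 0.15 to 0.35 rad. The three valve blocks stand in a row across the push, in any order, 100 mm between neighbouring levers, on one steel plate that is bolted down at a different place and yaw each time.
- tilt_knob (a point): Centre of the blue 35 mm ball knob of the tilt lever: a bystander of the same build, leaning back 0.15 to 0.35 rad. On all three, a quadrant plate stands 15 to 27 mm left of the stem (seen along the push), up to 65 mm from the pivot, its far (float) end green; the right cheek reaches 18 mm above the pivot.

How it is judged:
By the outcome, as a careful person would: the job done as asked, in the order asked, and still so for the second after the job is handed in, with the robot touching nothing.
It also fails if it takes over 32 s, if anything falls off the work surface, if the arm or the gripper's body presses on something with over 40 N, if the wrist force passes 120 N, or if a joint passes its speed limit or range.

## Robot

A 6-joint arm with a two-finger parallel gripper is mounted at the origin on the work surface. World frame = base frame: x ahead of the robot, y to its left, z up, the work surface at z = 0. Lengths are in m, angles in rad, forces in N, time in s.
With the tool pointing down it reaches from about 0.325 to 0.9 m from the base axis. Payload 3.5 kg.
Tool frame: the origin (TCP) lies at the very end of the fingers, on their centre line; the grasp point (between the pads) lies 19 mm behind it (bot.grasp_offset is the x of the grasp point in the tool frame, in m); x points along the fingers, y is the direction in which the jaws open and shut, and the axes are right-handed (so a half turn about x gives the same grasp; the last joint's range is limited). The gripper opens to 85 mm and grips with 20 to 120 N. Pads are 22 mm wide; open, the fingers measure 114 mm over their backs; the gripper's body (76 mm by 85 mm) begins 54 mm behind the grasp point. The pads swing forward as they close: fully open they stand 13 mm farther back than shut.
Start: joints at [1.222, 0.276, -0.026, 1.268, 0, 1.467], TCP at [0.152, 0.606, 0.231] pointing down, gripper open.
Joint ranges: [-3.12, 3.12], [-0.85, 1.88], [-1.08, 1.24], [-1.95, 2.15], [-1.57, 1.53], [-3.14, 3.14]. Speed limits (rad/s): [2.57, 2.57, 3.14, 3.14, 3.14, 3.14].

## Interface

Orientations are given as a 3x3 rotation matrix whose columns are the frame's x, y, z axes.
In Python, from cell import status, read_camera, get_calibration, bot gives the robot as it stands.
- The arm moves only by the shell command python3 -m jog 'ROWS' [FORCE]. ROWS is a JSON object of lists of equal length, an entry for each row: "delta_pos": the shift along the tool's x, y, z in m, a list of three; "rotation": the turn, a rotation vector about the tool's x, y, z in degrees, a list of three; "gripper": the finger opening in m, from 0 to 0.0854. A call has exactly 5 rows; each row shifts and turns the commanded pose from where the row before left it, along the tool's axes as they then stand; what a row does not reach is not made up. A row lasts 1/12 s, in which the tool goes at most 41.7 mm and 7.16 degrees, less where a joint would pass 70% of its speed; a pose out of reach is approached as far as the arm can. A call is refused whole if a number of a shift passes 0.0417 or a number of a turn 7.16, either way. A call with a gripper value outside its range is refused whole. The fingers move at their own pace and stop on an object; FORCE is the grip in N (left out, the last holds). Time passes only in rows, so rows that do not move let the fingers close, or fill a call up. It gives the time, the measured TCP pose, the force and the opening at its end, in the units of the state.
- status.get_obs(): the state, without advancing time (a new reading comes with each control period).
- read_camera(name): name is "side" or "top"; returns (picture, depth): 420x560x3 uint8, red, green, blue; 420x560 float32, m along the optical axis (not along the pixel's ray), 0 where there is no reading.
- get_calibration(name): a dict with "fx", "fy", "cx", "cy" (pixels), "world_from_camera" (4x4, takes a point from camera to world coordinates). Camera axes: x right, y down, z forward; pixel columns grow to the right and rows downward; lengths in m; the calibration is good to about 2 mm. A picture is of the moment at which its call begins. get_calibration takes no time and is no camera call.
- bot.hand_in(): hands the job in, once; it reports no verdict.
The state is a dict: "t": time; "joint_pos": joint angles; "dq": joint speeds; "tau": joint torques, N m; "position": TCP position; "tcp_rot": TCP orientation; "force": force on the tool from outside, world axes, zero at the start; "moment": the same for the moment, N m; "finger_gap": opening from 0.0 (shut) to 1.0 (fully open).
Only numpy, scipy, OpenCV 4.12 (cv2) and the standard library are available. Lean on these libraries where they do the work, as an engineer would, in place of code of your own. Each camera call takes 0.05 s, during which the arm holds its last target.

## Working session

There is one attempt and no reset: what is moved stays moved. The work goes in short steps, Python scripts to look and compute and a shell command to move; the robot and the scene stay as the last step left them, time stands still between calls to the robot, and variables do not carry over. Pictures are saved under pics/ and viewed, and the job is handed in when it is done.

```bash
ls; mkdir -p pics; python3 - <<'E'
from cell import status, read_camera, get_calibration, bot
import cv2
for n in("side","top"):
    p,d=read_camera(n); cv2.imwrite(f"pics/{n}0.png",p[:,:,::-1]); 
    import numpy as np; np.save(f"pics/{n}0d.npy",d); c=get_calibration(n); print(n,c)
o=status.get_obs(); print(o)
print(bot.grasp_offset)
E
```

```text
pics
side {'fx': 422.90947341180953, 'fy': 422.90947341180953, 'cx': 276.8657476766345, 'cy': 209.25448939577646, 'world_from_camera': array([[ 0.68353757, -0.51795359,  0.51429609,  0.22061788],
       [-0.72982888, -0.47414182,  0.49248284, -0.31874196],
       [-0.01123397, -0.71197866, -0.70211123,  0.69321072],
       [ 0.        ,  0.        ,  0.        ,  1.        ]])}
top {'fx': 405.9795284498144, 'fy': 405.9795284498144, 'cx': 284.1251583571532, 'cy': 207.91427619235753, 'world_from_camera': array([[ 1.98322000e-02, -9.86732831e-01,  1.61136600e-01,
         4.54538896e-01],
       [-9.99797956e-01, -2.01008707e-02, -3.72110227e-05,
         2.24730001e-02],
       [ 3.27570330e-03, -1.61103305e-01, -9.86932113e-01,
         8.58116038e-01],
       [ 0.00000000e+00,  0.00000000e+00,  0.00000000e+00,
         1.00000000e+00]])}
{'t': 0.1, 'joint_pos': array([ 1.22160589e+00,  2.77127006e-01, -2.77677092e-02,  1.26802496e+00,
        3.87675979e-05,  1.46739477e+00]), 'dq': array([ 0.00025809,  0.00014913,  0.00387868, -0.00064338, -0.00045169,
       -0.00133106]), 'tau': array([ 7.82781844e-04, -4.46707249e+01,  2.96129054e+01,  8.42165784e-03,
       -9.72523139e-05, -6.12598484e-06]), 'position': array([0.15182587, 0.60553037, 0.23021674]), 'tcp_rot': array([[-7.62902594e-04,  2.43320808e-01,  9.69945567e-01],
       [-1.98193534e-03,  9.69943576e-01, -2.43321867e-01],
       [-9.99997745e-01, -2.10800028e-03, -2.57726363e-04]]), 'force': array([ 0.23835234, -0.6064301 , -0.92459263]), 'moment': array([0.02527841, 0.00933507, 0.00849259]), 'finger_gap': 0.9958417683108782}
-0.0187
```

View pics/side0.png

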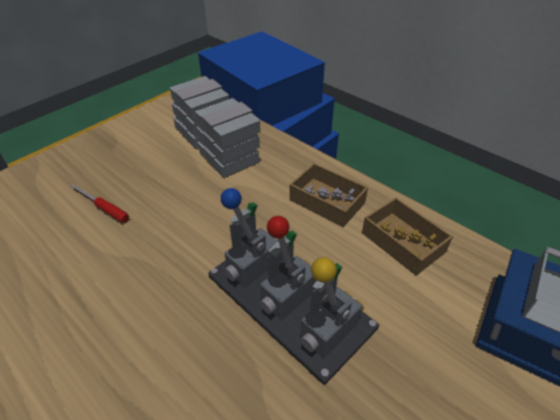

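View pics/top0.png

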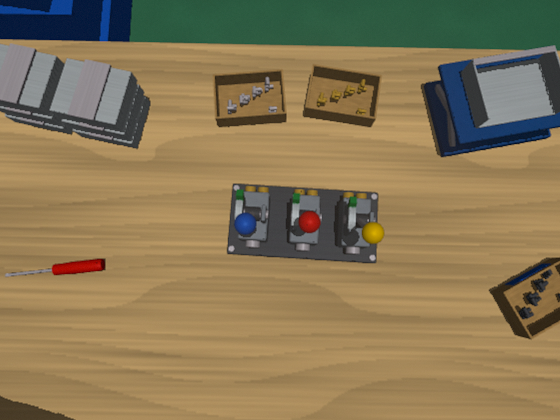

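The side picture has the blue ball at (231,198), red at (278,226) and yellow at (324,270). The top one has them at (245,224), (310,222) and (373,233), so yellow is the right-hand lever. Plate corner bolts in the top picture are at about (236,188), (374,196), (373,257), (232,249).

```bash
cat > h.py <<'E'
import numpy as np, cv2
from cell import status, read_camera, get_calibration, bot
from scipy.optimize import least_squares
def cloud(n,d):
    c=get_calibration(n); v,u=np.mgrid[:420,:560]
    P=np.stack([(u-c['cx'])/c['fx']*d,(v-c['cy'])/c['fy']*d,d],-1); T=c['world_from_camera']
    return P@T[:3,:3].T+T[:3,3]
def ball(n,p,d,uv,col):
    W=cloud(n,d); h=cv2.cvtColor(p,cv2.COLOR_RGB2HSV).astype(int); v,u=np.mgrid[:420,:560]
    lo,hi={'y':(18,32),'r':(-1,8),'b':(105,125)}[col]
    m=(h[...,0]>lo)&(h[...,0]<hi)&(h[...,1]>150)&(h[...,2]>60)&(np.hypot(u-uv[0],v-uv[1])<16)&(d>0)&(W[...,2]>.18)
    m=cv2.erode(m.astype(np.uint8),np.ones((2,2)))>0
    X=W[m]; cam=get_calibration(n)['world_from_camera'][:3,3]
    x0=np.median(X,0); x0=x0+.012*(x0-cam)/np.linalg.norm(x0-cam)
    r=least_squares(lambda c:np.linalg.norm(X-c,axis=1)-.0175,x0,loss='soft_l1',f_scale=.001)
    return r.x,m.sum(),np.sqrt(np.mean(r.fun**2))
E
python3 - <<'E'
from h import *
np.set_printoptions(precision=4,suppress=True)
pts={'side':dict(y=(324,270),r=(278,226),b=(231,198)),'top':dict(y=(373,233),r=(310,222),b=(245,224))}
for n in pts:
    p=cv2.imread(f'pics/{n}0.png')[:,:,::-1].copy(); d=np.load(f'pics/{n}0d.npy')
    for k,uv in pts[n].items(): print(n,k,*ball(n,p,d,uv,k))
W=cloud('top',d)
for u,v in [(236,188),(374,196),(373,257),(232,249)]: print(W[v,u])
for n,b in(('top',(320,170,400,270)),('side',(285,240,385,370))):
    p=cv2.imread(f'pics/{n}0.png')[b[1]:b[3],b[0]:b[2]]; cv2.imwrite(f'pics/{n}0c.png',cv2.resize(p,None,fx=5 if n=='top' else 4.5,fy=5 if n=='top' else 4.5,interpolation=2))
E
```

```text
side y [ 0.5196 -0.1179  0.2255] 410 0.0007768801554963466
side r [ 0.5343 -0.0185  0.228 ] 311 0.0008100830860139072
side b [0.5302 0.0818 0.2261] 241 0.0009759460203711295
top y [ 0.5224 -0.1168  0.2257] 335 0.0008035102383393783
top r [ 0.5373 -0.0174  0.2285] 324 0.0007739179080131772
top b [0.533  0.0829 0.2266] 304 0.0007773527054717195
[0.6314 0.1245 0.0218]
[ 0.6203 -0.1657  0.0218]
[ 0.4931 -0.1624  0.018 ]
[0.5035 0.1279 0.0207]
```

```bash
ls pics
```

```text
side0.png
side0c.png
side0d.npy
top0.png
top0c.png
top0d.npy
```

```bash
python3 -m jog '{"delta_pos":[[0,0,0],[0,0,0],[0,0,0],[0,0,0],[0,0,0]],"rotation":[[-6.1,0,0],[-6.1,0,0],[0,0,0],[0,0,0],[0,0,0]],"gripper":[0,0,0,0,0]}' 40; python3 - <<'E'
from h import *
np.set_printoptions(precision=4,suppress=True)
o=status.get_obs(); R=o['tcp_rot']; print(o['position'],R,o['finger_gap'])
print(R.T@(np.array([.455,-.118,.231])-o['position']))
E
```

```text
t: 0.52
position: [0.152, 0.606, 0.2309]
tcp_rot: [[-0.0, 0.035, 0.999], [-0.001, 0.999, -0.035], [-1.0, -0.001, -0.0]]
force: [0.4, -0.4, 0.5]
finger_gap: 0.301
[0.152  0.606  0.2309] [[-0.0002  0.0351  0.9994]
 [-0.0007  0.9994 -0.0351]
 [-1.     -0.0007 -0.0002]] 0.30081504359197897
[ 0.0004 -0.7129  0.3282]
```

View pics/side0c.png

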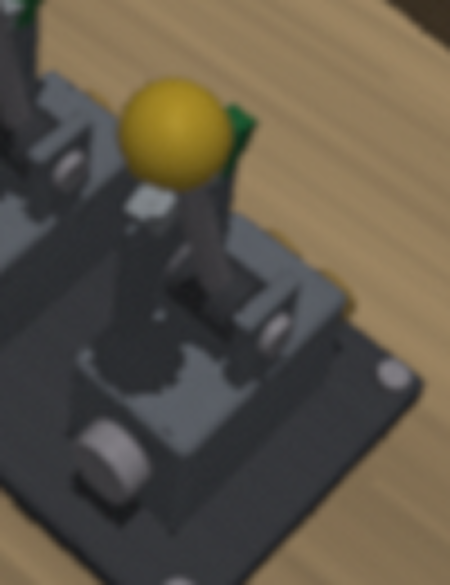

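The crop shows the yellow ball at crop (175,133), on its stem. The green quadrant end is behind it at (240,125), and the rear of the ball is clear. I'll now move the hand across to behind it.

```bash
python3 -m jog '{"delta_pos":[[0,-0.035,0.0164],[0,-0.035,0.0164],[0,-0.035,0.0164],[0,-0.035,0.0164],[0,-0.035,0.0164]],"rotation":[[0,0,0],[0,0,0],[0,0,0],[0,0,0],[0,0,0]],"gripper":[0,0,0,0,0]}'
python3 -m jog '{"delta_pos":[[0,-0.035,0.0164],[0,-0.035,0.0164],[0,-0.035,0.0164],[0,-0.035,0.0164],[0,-0.035,0.0164]],"rotation":[[0,0,0],[0,0,0],[0,0,0],[0,0,0],[0,0,0]],"gripper":[0,0,0,0,0]}'
python3 -m jog '{"delta_pos":[[0,-0.035,0.0164],[0,-0.035,0.0164],[0,-0.035,0.0164],[0,-0.035,0.0164],[0,-0.035,0.0164]],"rotation":[[0,0,0],[0,0,0],[0,0,0],[0,0,0],[0,0,0]],"gripper":[0,0,0,0,0]}'
```

```text
t: 0.93
position: [0.2285, 0.427, 0.2312]
tcp_rot: [[0.0, 0.034, 0.999], [-0.0, 0.999, -0.034], [-1.0, -0.0, 0.0]]
force: [1.2, -0.2, 0.4]
finger_gap: 0.002
t: 1.35
position: [0.3047, 0.2494, 0.2315]
tcp_rot: [[0.001, 0.034, 0.999], [0.0, 0.999, -0.034], [-1.0, 0.0, 0.001]]
force: [0.8, 0.6, -0.0]
finger_gap: 0.002
t: 1.77
position: [0.381, 0.0716, 0.2317]
tcp_rot: [[0.001, 0.035, 0.999], [0.0, 0.999, -0.035], [-1.0, 0.0, 0.001]]
force: [0.3, -0.2, 0.1]
finger_gap: -0.002
```

```bash
python3 -m jog '{"delta_pos":[[0.005,-0.038,0.016],[0.005,-0.038,0.016],[0.005,-0.038,0.016],[0.005,-0.038,0.016],[0.005,-0.036,0.014]],"rotation":[[0,0,0],[0,0,0],[0,0,0],[0,0,0],[0,0,0]],"gripper":[0,0,0,0,0]}'; python3 -m jog '{"delta_pos":[[0,0,0],[0,0,0],[0,0,0],[0,0,0],[0,0,0]],"rotation":[[0,0,0],[0,0,0],[0,0,0],[0,0,0],[0,0,0]],"gripper":[0,0,0,0,0]}'
python3 - <<'E'
from h import *
for n in("side","top"):
    p,d=read_camera(n); p=p[140:300,220:434] ; cv2.imwrite(f"pics/{n}1.png",cv2.resize(p[:,:,::-1],None,fx=3.5,fy=3.5,interpolation=2))
E
```

```text
t: 2.18
position: [0.4531, -0.1196, 0.2063]
tcp_rot: [[0.001, 0.036, 0.999], [-0.0, 0.999, -0.036], [-1.0, -0.0, 0.001]]
force: [0.3, 0.1, -0.1]
finger_gap: 0.001
t: 2.6
position: [0.4521, -0.1157, 0.2065]
tcp_rot: [[0.0, 0.031, 1.0], [0.0, 1.0, -0.031], [-1.0, 0.0, 0.0]]
force: [-0.3, -0.5, -0.1]
finger_gap: -0.002
```

View pics/side1.png

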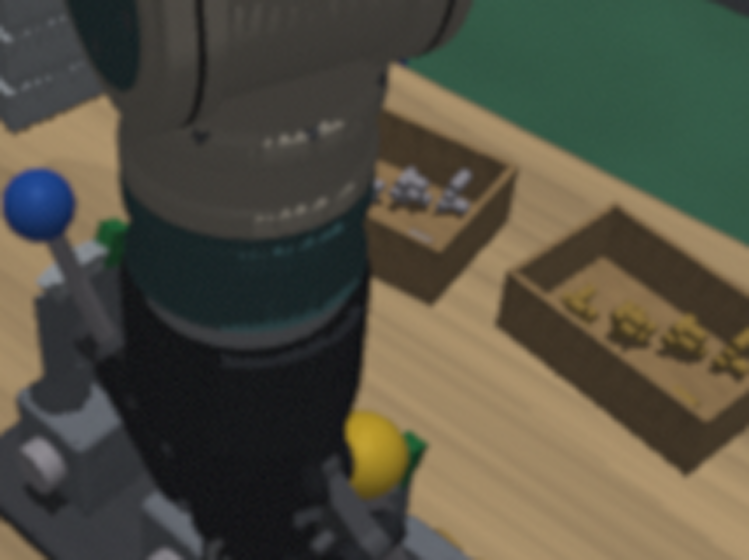

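View pics/top1.png

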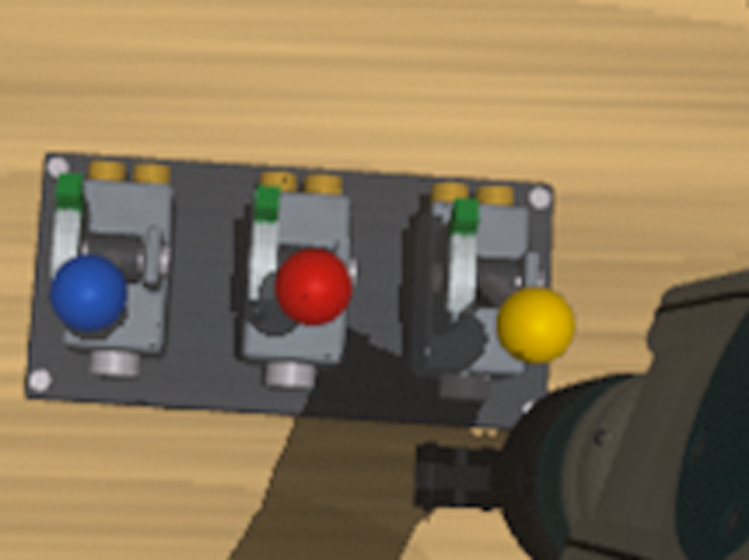

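```bash
python3 - <<'E'
from h import *
o=status.get_obs(); R=o['tcp_rot'];p=o['position'];print(p)
for n in("top","side"):
    c=get_calibration(n);T=np.linalg.inv(c['world_from_camera'])
    for q in [p,p+[0,.04,.08],p+[0,-.04,.08]]:
        q=T[:3,:3]@q+T[:3,3]; u=c['fx']*q[0]/q[2]+c['cx'];v=c['fy']*q[1]/q[2]+c['cy']; print(n,(u-220)*3.5,(v-140)*3.5)
E
```

```text
[ 0.45226239 -0.11589997  0.2065788 ]
top 525.501115694551 480.8941303463661
top 467.52306290415703 480.44332066444565
top 669.1354652255859 484.4954683755613
side 240.64683004466363 586.4062228679425
side 158.57651521112973 395.96456313585986
side 333.54163508208626 524.2481550851176
```

Both pictures agree: the ball is untouched at top-crop (535,325), and the fingertips project straight behind it at about (525,481). I'll start the push.

```bash
python3 -m jog '{"delta_pos":[[0,-0.0005,0.01],[0,0,0.01],[0,0,0.01],[0,0,0.01],[0,0,0.01]],"rotation":[[0,0,0],[0,0,0],[0,0,0],[0,0,0],[0,0,0]],"gripper":[0,0,0,0,0]}'; python3 -m jog '{"delta_pos":[[0,0,0.006],[0,0,0.006],[0,0,0.006],[0,0,0.006],[0,0,0.006]],"rotation":[[0,0,0],[0,0,0],[0,0,0],[0,0,0],[0,0,0]],"gripper":[0,0,0,0,0]}'
python3 - <<'E'
from h import *
for n in("top",):
    p,d=read_camera(n); p=p[140:300,220:434] ; cv2.imwrite(f"pics/{n}2.png",cv2.resize(p[:,:,::-1],None,fx=3.5,fy=3.5,interpolation=2))
E
```

```text
t: 3.12
position: [0.5031, -0.119, 0.2063]
tcp_rot: [[-0.002, 0.033, 0.999], [0.0, 0.999, -0.033], [-1.0, 0.0, -0.002]]
force: [-3.4, 0.9, 2.6]
finger_gap: -0.001
t: 3.53
position: [0.5278, -0.12, 0.2066]
tcp_rot: [[-0.011, 0.033, 0.999], [-0.001, 0.999, -0.033], [-1.0, -0.001, -0.011]]
force: [-22.1, -0.4, 18.2]
finger_gap: -0.001
```

View pics/top2.png

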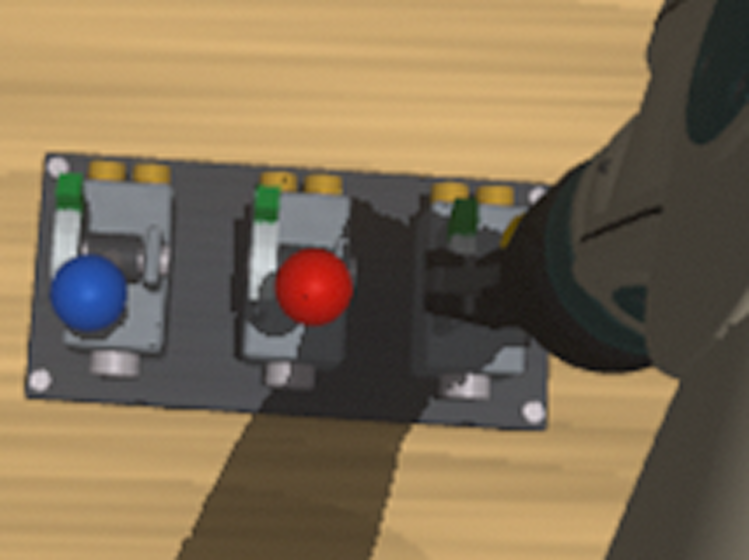

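The push is working. The yellow ball is mostly hidden under the hand, with its edge at crop (512,235), and it has moved forward to the detent. Red at (313,287) and blue at (88,293) haven't moved. The 18 N upward force looks like friction from the ball rising, so I'll follow it up slightly and keep pushing.

```bash
python3 -m jog '{"delta_pos":[[-0.002,0,0.003],[-0.001,0,0.004],[0,0,0.004],[0,0,0.004],[0,0,0.004]],"rotation":[[0,0,0],[0,0,0],[0,0,0],[0,0,0],[0,0,0]],"gripper":[0,0,0,0,0]}'
```

```text
t: 4.0
position: [0.5402, -0.1205, 0.2081]
tcp_rot: [[-0.024, 0.034, 0.999], [-0.001, 0.999, -0.034], [-1.0, -0.002, -0.024]]
force: [-28.2, -1.3, 17.8]
finger_gap: -0.003
```

```bash
python3 -m jog '{"delta_pos":[[0,0,0.004],[0,0,0.004],[0,0,0.004],[0,0,0.004],[0,0,0.004]],"rotation":[[0,0,0],[0,0,0],[0,0,0],[0,0,0],[0,0,0]],"gripper":[0,0,0,0,0]}'
```

```text
t: 4.42
position: [0.5661, -0.1216, 0.2073]
tcp_rot: [[-0.012, 0.034, 0.999], [-0.001, 0.999, -0.034], [-1.0, -0.001, -0.012]]
force: [-8.1, -2.5, -2.8]
finger_gap: -0.003
```

```bash
python3 -m jog '{"delta_pos":[[0,0,0.003],[0,0,0.003],[0,0,0.002],[0,0,0],[0,0,0]],"rotation":[[0,0,0],[0,0,0],[0,0,0],[0,0,0],[0,0,0]],"gripper":[0,0,0,0,0]}'
```

```text
t: 4.83
position: [0.58, -0.1217, 0.2092]
tcp_rot: [[0.001, 0.033, 0.999], [0.0, 0.999, -0.033], [-1.0, 0.0, 0.001]]
force: [-0.0, 0.4, 0.4]
finger_gap: 0.002
```

Contact force is zero, so the lever has gone ahead by itself. I'll back off straight away from the ball and look.

```bash
python3 -m jog '{"delta_pos":[[0,0,-0.01],[0,0,-0.02],[0,0,-0.03],[0,0,-0.035],[0,0,-0.03]],"rotation":[[0,0,0],[0,0,0],[0,0,0],[0,0,0],[0,0,0]],"gripper":[0,0,0,0,0]}'
python3 -m jog '{"delta_pos":[[-0.02,0,-0.025],[-0.02,0,-0.025],[-0.02,0,-0.02],[-0.01,0,-0.01],[0,0,0]],"rotation":[[0,0,0],[0,0,0],[0,0,0],[0,0,0],[0,0,0]],"gripper":[0,0,0,0,0]}'
python3 - <<'E'
from h import *
np.set_printoptions(precision=4,suppress=True)
for n in("top","side"):
    p,d=read_camera(n); cv2.imwrite(f"pics/{n}3.png",p[:,:,::-1]);np.save(f"pics/{n}3d.npy",d)
E
```

```text
t: 5.25
position: [0.4534, -0.1174, 0.2101]
tcp_rot: [[0.002, 0.032, 0.999], [-0.001, 0.999, -0.032], [-1.0, -0.0, 0.002]]
force: [-0.0, 0.4, 0.4]
finger_gap: -0.001
t: 5.67
position: [0.3747, -0.1155, 0.283]
tcp_rot: [[0.007, 0.034, 0.999], [-0.003, 0.999, -0.034], [-1.0, -0.003, 0.007]]
force: [0.1, 0.1, 0.8]
finger_gap: -0.004
```

View pics/top3.png

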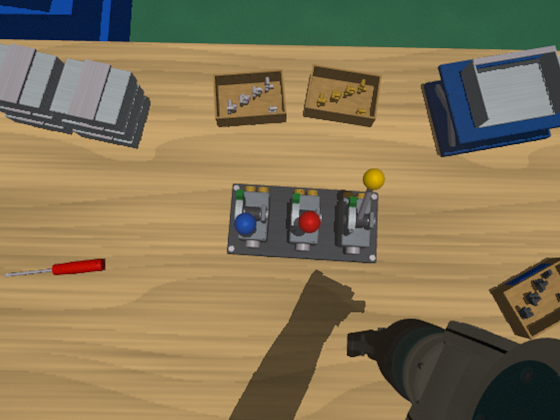

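View pics/side3.png

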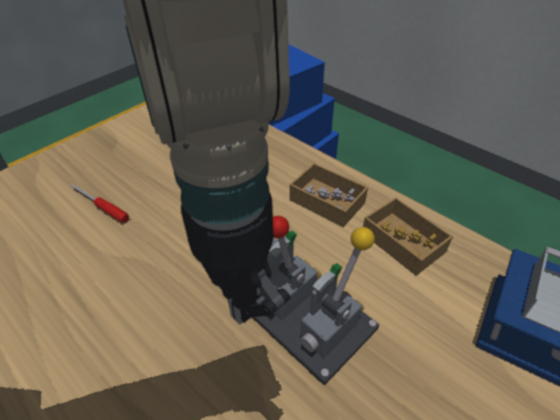

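The yellow ball has moved forward to top (374,180) and side (363,238), past the green end. Red at (310,222) and blue at (245,224) look the same in the top view. Next I'll measure the angle.

```bash
python3 - <<'E'
from h import *
np.set_printoptions(precision=4,suppress=True)
p={n:cv2.imread(f'pics/{n}3.png')[:,:,::-1].copy() for n in('top','side')}; d={n:np.load(f'pics/{n}3d.npy') for n in p}
for n,k,uv in [('top','y',(374,180)),('side','y',(363,238)),('top','r',(310,222)),('top','b',(245,224))]:
    r=ball(n,p[n],d[n],uv,k); print(n,k,r, 'lean',np.arccos(min(1,(r[0][2]-.101)/.13)))
E
```

```text
top y (array([ 0.6098, -0.1206,  0.2206]), np.int64(319), np.float64(0.0008461002933086242)) lean 0.40255807005350536
side y (array([ 0.6068, -0.1219,  0.2203]), np.int64(343), np.float64(0.0008205405629896619)) lean 0.40913385862728674
top r (array([ 0.5371, -0.0174,  0.2285]), np.int64(315), np.float64(0.0008002201868327028)) lean 0.1972838414700839
top b (array([0.5327, 0.083 , 0.2266]), np.int64(306), np.float64(0.0008262565916060705)) lean 0.26127554840469386
```

The displacement gives about q ≈ 0.75, a bit short of 0.8, and the pivot estimate agrees. I'll measure again to see whether it is still settling.

```bash
python3 - <<'E'
from h import *
np.set_printoptions(precision=4,suppress=True)
for i in range(4):
  for n,uv in(('top',(374,180)),('side',(363,238))):
    p,d=read_camera(n); print(n,ball(n,p,d,uv,'y'))
print(status.get_obs()['t'])
cv2.imwrite('pics/side4c.png',cv2.resize(p[210:350,290:400][:,:,::-1],None,fx=4.2,fy=4.2,interpolation=2))
E
```

```text
top (array([ 0.6099, -0.1207,  0.2207]), np.int64(316), np.float64(0.0008780609472575288))
side (array([ 0.6068, -0.1221,  0.2202]), np.int64(342), np.float64(0.0008301189963479722))
top (array([ 0.6099, -0.1208,  0.2208]), np.int64(324), np.float64(0.0007866864661896779))
side (array([ 0.6069, -0.1218,  0.2202]), np.int64(339), np.float64(0.0008109476318234539))
top (array([ 0.6098, -0.1208,  0.2207]), np.int64(320), np.float64(0.0008317930605755283))
side (array([ 0.6068, -0.1219,  0.2203]), np.int64(339), np.float64(0.0008480260948240165))
top (array([ 0.6098, -0.1208,  0.2207]), np.int64(320), np.float64(0.0008217239932681892))
side (array([ 0.6068, -0.1219,  0.2203]), np.int64(340), np.float64(0.000839487075696463))
6.1667
```

View pics/side4c.png

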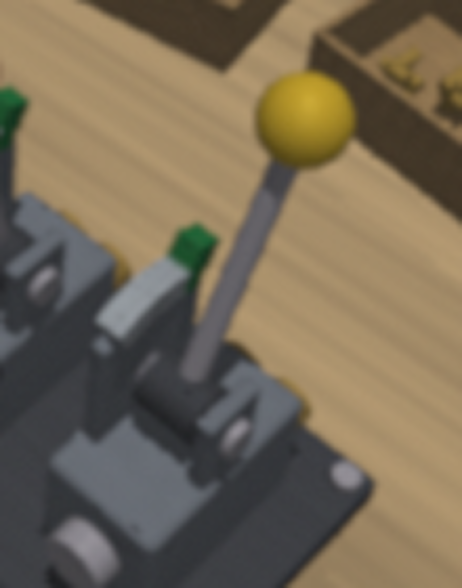

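The angle is steady, at about 0.75 ± 0.03. The crop shows the stem leaning past the green end, with the ball at (306,118). I'll check that it's seated with a gentle nudge towards the stop.

```bash
python3 -m jog '{"delta_pos":[[0.016,-0.001,0.02],[0.016,0,0.02],[0.016,0,0.02],[0.016,0,0.02],[0.016,0,0.02]],"rotation":[[0,0,0],[0,0,0],[0,0,0],[0,0,0],[0,0,0]],"gripper":[0,0,0,0,0]}'
python3 -m jog '{"delta_pos":[[0,0,0.02],[0,0,0.02],[0,0,0.02],[0,0,0.02],[0,0,0.01]],"rotation":[[0,0,0],[0,0,0],[0,0,0],[0,0,0],[0,0,0]],"gripper":[0,0,0,0,0]}'
python3 -m jog '{"delta_pos":[[0,0,0.003],[0,0,0.002],[0,0,0],[0,0,0],[0,0,0]],"rotation":[[0,0,0],[0,0,0],[0,0,0],[0,0,0],[0,0,0]],"gripper":[0,0,0,0,0]}'
```

```text
t: 6.58
position: [0.4755, -0.1192, 0.1982]
tcp_rot: [[-0.0, 0.033, 0.999], [0.0, 0.999, -0.033], [-1.0, 0.0, -0.0]]
force: [-0.5, -1.4, -0.2]
finger_gap: -0.003
t: 7.0
position: [0.5667, -0.1224, 0.1986]
tcp_rot: [[0.001, 0.032, 0.999], [-0.0, 0.999, -0.032], [-1.0, -0.0, 0.001]]
force: [-0.2, -0.3, 0.3]
finger_gap: 0.0
t: 7.42
position: [0.5684, -0.1223, 0.1994]
tcp_rot: [[-0.001, 0.033, 0.999], [0.0, 0.999, -0.033], [-1.0, 0.0, -0.001]]
force: [-0.0, 0.1, 0.2]
finger_gap: 0.002
```

```bash
python3 -m jog '{"delta_pos":[[0,0,0.003],[0,0,0.003],[0,0,0.003],[0,0,0.001],[0,0,0]],"rotation":[[0,0,0],[0,0,0],[0,0,0],[0,0,0],[0,0,0]],"gripper":[0,0,0,0,0]}'
python3 -m jog '{"delta_pos":[[0,0,0.001],[0,0,0.001],[0,0,0.001],[0,0,0],[0,0,0]],"rotation":[[0,0,0],[0,0,0],[0,0,0],[0,0,0],[0,0,0]],"gripper":[0,0,0,0,0]}'
```

```text
t: 7.83
position: [0.5798, -0.1228, 0.1994]
tcp_rot: [[0.0, 0.033, 0.999], [-0.0, 0.999, -0.033], [-1.0, -0.0, 0.0]]
force: [0.3, 0.2, 1.0]
finger_gap: 0.004
t: 8.25
position: [0.5825, -0.1228, 0.1993]
tcp_rot: [[0.0, 0.033, 0.999], [-0.0, 0.999, -0.033], [-1.0, -0.0, 0.0]]
force: [-0.6, 0.4, -0.4]
finger_gap: 0.0
```

```bash
python3 -m jog '{"delta_pos":[[0,0,0.001],[0,0,0.001],[0,0,0],[0,0,0],[0,0,0]],"rotation":[[0,0,0],[0,0,0],[0,0,0],[0,0,0],[0,0,0]],"gripper":[0,0,0,0,0]}'
python3 -m jog '{"delta_pos":[[0,0,0.001],[0,0,0.001],[0,0,0],[0,0,0],[0,0,0]],"rotation":[[0,0,0],[0,0,0],[0,0,0],[0,0,0],[0,0,0]],"gripper":[0,0,0,0,0]}'
```

```text
t: 8.67
position: [0.5845, -0.1229, 0.1994]
tcp_rot: [[0.0, 0.033, 0.999], [-0.0, 0.999, -0.033], [-1.0, -0.0, 0.0]]
force: [0.4, 0.2, 0.3]
finger_gap: 0.001
t: 9.08
position: [0.5859, -0.1229, 0.1992]
tcp_rot: [[-0.001, 0.033, 0.999], [0.0, 0.999, -0.033], [-1.0, -0.0, -0.001]]
force: [-1.7, 0.1, 0.5]
finger_gap: -0.001
```

```bash
python3 -m jog '{"delta_pos":[[0,0,0.001],[0,0,0.001],[0,0,0],[0,0,0],[0,0,0]],"rotation":[[0,0,0],[0,0,0],[0,0,0],[0,0,0],[0,0,0]],"gripper":[0,0,0,0,0]}'
python3 -m jog '{"delta_pos":[[0,0,0.001],[0,0,0.001],[0,0,0],[0,0,0],[0,0,0]],"rotation":[[0,0,0],[0,0,0],[0,0,0],[0,0,0],[0,0,0]],"gripper":[0,0,0,0,0]}'
```

```text
t: 9.5
position: [0.5861, -0.1229, 0.1992]
tcp_rot: [[-0.005, 0.033, 0.999], [-0.0, 0.999, -0.033], [-1.0, -0.0, -0.005]]
force: [-7.6, 0.5, 3.3]
finger_gap: -0.004
t: 9.92
position: [0.5862, -0.1229, 0.1991]
tcp_rot: [[-0.009, 0.033, 0.999], [-0.0, 0.999, -0.033], [-1.0, -0.0, -0.009]]
force: [-11.8, -0.7, 6.6]
finger_gap: 0.001
```

It's on a hard stop: 4 mm of commanded push moved it only 0.3 mm while the force rose to 12 N, at TCP x = 0.586, where I had predicted q = 0.8. I'll retract, recheck and hand in.

```bash
python3 -m jog '{"delta_pos":[[0,0,-0.006],[0,0,-0.02],[0,0,-0.03],[0,0,-0.035],[0,0,-0.03]],"rotation":[[0,0,0],[0,0,0],[0,0,0],[0,0,0],[0,0,0]],"gripper":[0,0,0,0,0]}'
python3 -m jog '{"delta_pos":[[-0.02,0,-0.025],[-0.02,0,-0.025],[-0.02,0,-0.02],[-0.01,0,-0.01],[0,0,0]],"rotation":[[0,0,0],[0,0,0],[0,0,0],[0,0,0],[0,0,0]],"gripper":[0,0,0,0,0]}'
python3 - <<'E'
from h import *
np.set_printoptions(precision=4,suppress=True)
for n,k,uv in(('top','y',(374,180)),('side','y',(363,238)),('top','r',(310,222)),('top','b',(245,224))):
    p,d=read_camera(n); print(n,k,ball(n,p,d,uv,k)[0])
    if k=='b': cv2.imwrite('pics/top5.png',p[:,:,::-1])
E
```

```text
t: 10.33
position: [0.4686, -0.119, 0.1992]
tcp_rot: [[0.001, 0.032, 0.999], [-0.0, 0.999, -0.032], [-1.0, 0.0, 0.001]]
force: [-0.4, -0.6, 0.2]
finger_gap: -0.002
t: 10.75
position: [0.3901, -0.1171, 0.2721]
tcp_rot: [[0.006, 0.034, 0.999], [-0.003, 0.999, -0.034], [-1.0, -0.002, 0.006]]
force: [0.3, -0.4, 0.3]
finger_gap: 0.0
top y [ 0.6156 -0.1209  0.2181]
side y [ 0.6126 -0.1222  0.2177]
top r [ 0.5373 -0.0175  0.2284]
top b [0.5327 0.0827 0.2265]
```

View pics/top5.png

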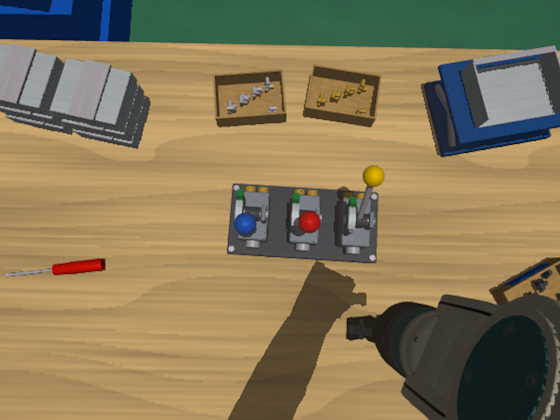

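The nudge was worth it: the ball moved another 6 mm and its height (0.218) now gives lean 0.45, so q = 0.80. The picture shows yellow at (374,176), with red (310,222) and blue (245,224) unmoved and the hand well clear.

```bash
python3 - <<'E'
from h import *
p,d=read_camera('top'); print(ball('top',p,d,(374,176),'y')[0]); print(bot.hand_in())
E
```

```text
[ 0.61547121 -0.12076344  0.21804259]
the job is handed in; nothing more can be done
None
```

The yellow lift lever is in its float notch at q ≈ 0.80, let go, and the job is handed in at about 11 s. I pushed it forward through the detent with the closed fingertips, peaking at about 33 N at the wrist.

- **First check disagreed:** after the lever first snapped over, the cameras gave only q ≈ 0.75. I went back and nudged it. The ball moved another 6 mm with almost no force, then hit a hard stop at 12 N.
- **Final checks:** the yellow ball is at about (0.615, -0.121, 0.218), a lean of 0.45 rad, and it held steady after I let go. The red and blue balls are within 0.4 mm of where they started, and the hand is about 0.2 m clear.
- **Camera disagreement:** the two cameras differ by about 3 mm in x on the ball's position, but they agree on its height and on how far it moved.

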